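# Set the stone setter's hand rest to its mark and lock its cam lever

## Robot

A 6-joint arm with a two-finger parallel gripper is mounted at the origin on a cart in front of the work surface, level with it; the furniture and walls round the work are solid. World frame = base frame: x ahead of the robot, y to its left, z up, the work surface at z = 0. Lengths are in m, angles in rad, forces in N, time in s.
With the tool pointing down it reaches from about 0.35 to 0.775 m from the base axis. Payload 7.3 kg.
Tool frame: the origin (TCP) lies at the centre of the arm's flange, where the gripper is bolted on; the fingertips stand 178 mm ahead of it and the grasp point (between the pads) lies 159 mm ahead of it (tip_extent is the distance from the TCP to the fingertips, in m); z points along the fingers, y is the line along which they close (so a half turn about z gives the same grasp; the last joint's range is limited). The gripper opens to 92 mm and grips with 3 to 60 N. Pads are 19 mm wide; open, the fingers measure 130 mm over their backs; the gripper's body (75 mm by 190 mm) begins 47 mm behind the grasp point.
Start: joints at [-1.303, 0.342, 1.524, -0, 1.275, -0.146], TCP at [0.211, -0.481, 0.405] pointing down, gripper open.
Joint ranges: [-2.53, 2.53], [-0.77, 2.02], [0.04, 2.7], [-1, 4.14], [0.28, 2.66], [-3.11, 3.11]. Speed limits (rad/s): [2.57, 2.57, 3.14, 3.14, 3.14, 3.14].

## Interface

Orientations are given as [roll, pitch, yaw] about the fixed x, y, z axes, in that order (R = Rz(yaw) Ry(pitch) Rx(roll)).
In Python, from cell import * gives the robot as it stands.
- The arm moves only by the tool arm_command, never from a script. Its arguments are lists of equal length, an entry for each row: "xyz": the shift along the world's x, y, z in mm, a list of three; "spin": the turn about the world's z in degrees. In form: {"xyz": [[tx, ty, tz], ...], "spin": [spin, ...]}. A call has 1 to 20 rows; each row shifts and turns the commanded pose from where the row before left it; what a row does not reach is not made up. A row lasts 1/10 s, in which the tool goes at most 50 mm and 8.59 degrees, less where a joint would pass 70% of its speed; a pose out of reach is approached as far as the arm can. A call with a gripper value outside its range is refused whole. "jaw" is the opening, from -1 (shut) to 1 (fully open), set as the call begins (left out, the last holds). The fingers move at their own pace and stop on an object; "squeeze" is the grip in N (left out, the last holds). Time passes only in rows, so rows that do not move let the fingers close. It gives the time, the measured TCP pose, the force, the opening and the grip force at its end, in the units of the state.
- observe(): the state, without advancing time (a new reading comes with each control period).
- read_camera(name): name is "scene" or "top" or "wrist"; returns a dict with "img" (400x640x3 uint8, red, green, blue), "depth" (400x640 float32, m along the optical axis (not along the pixel's ray), 0 where there is no reading), "fx", "fy", "cx", "cy" (pixels), "dist_coeffs" ([k1, k2, p1, p2, k3] as OpenCV has them; the pictures are not rectified), "world_from_camera" (4x4, takes a point from camera to world coordinates). Camera axes: x right, y up, looking along -z (the intrinsics and any distortion apply to the point x, -y, -z); pixel columns grow to the right and rows downward; lengths in m; the calibration is good to about 2 mm. A picture is of the moment at which its call begins.
- hand_in(): hands the job in; it is judged then, once.
The state is a dict: "time": time; "qpos": joint angles; "qvel": joint speeds; "joint_efforts": joint torques, N m; "tool_pos": TCP position; "tool_rot": TCP orientation; "contact_force": force on the tool from outside, world axes, zero at the start; "torque": the same for the moment, N m; "opening": finger opening in m; "grip_force": force on a finger pad.
Only numpy, scipy, OpenCV 4.12 (cv2) and the standard library are available. Lean on these libraries where they do the work, as an engineer would, in place of code of your own. Each camera call takes 0.05 s, during which the arm holds its last target. There are 200 camera calls.

## Task

Take the round head of the setter's hand rest, pull its post straight up out of the collar until the red line is level with the collar's rim, and keep it there: it drops if you let go. Without letting go, turn your hand clockwise about the post so that a finger swings the red cam lever fully closed against its stop, and finish still gripping the head with the red line at the rim, so the height can be checked; leave the other things on the bench where they are.

Things in the scene. Friction and masses are not known exactly. Their poses are not given: they have to be found in the camera images.
- rest_stand: fixed stand of the hand rest: green round foot 88 mm wide and 19 mm high, aluminium tube 33 mm thick, dark steel collar 45 mm wide. Origin at the middle of the foot's underside, z up. Its x axis points from the post's axis toward the lever when that is open (0); the lever's stop screws are 27 mm out, below the rim. It stands on a wooden board 16 mm thick and does not move.
- rim (a point): middle of the collar's upper rim, on the post's axis, 95 mm above the stand's underside. The lowered head rests on this rim; the red line belongs level with it.
- rest_post: loose sliding post, 280 g: a knurled aluminium head with domed cork cap, 34 mm thick and 42 mm high (straight side up to 33 mm), on a steel post 18 mm thick and 78 mm long that slides and turns freely in the collar. Origin at the middle of the head's underside, z up. At the start it is fully down, head on the rim; unlocked it falls back by its own weight.
- red_mark (a point): middle of the red line (3 mm wide) round the post, on its axis, 24 mm below the head's underside; inside the collar at the start, so the post must rise 24 mm. Thin black lines at 8, 16, 32 and 40 mm are not meant.
- cam_lever (a joint): angle of the red cam lever about the post's axis, rad: 0 open, 1.0 closed at its stop, growing clockwise seen from above (lever's direction = stand's x axis turned by minus this). It stays where left; 4 to 10 N at its bar turn it. Over its second half it presses a brake shoe on the post, which locks it.
- lever_bar (a point): point on the lever's inner upright bar (red, 8 mm thick, 27.5 mm from the post's axis), 30 mm above the rim. The handle is an upright red stirrup in a plane through the post's axis, reaching from 23 to 64 mm from that axis and from the collar up to 57 mm above the rim; a finger gripping the raised head low down meets the inner bar.
- brass_block: bystander: yellow brass bar 66 x 21 x 20 mm lying on the near end of the wooden board; origin at the middle of its underside
- black_cap: bystander: round black cap 28 mm wide, 16 mm high, on the near end of the board; origin at the middle of its underside
- chain_pliers: bystander: pliers with yellow grips, 138 mm long, lying on the cream box left of the stand, 90 mm above the bench; origin at the middle of their underside
- ball_pen: bystander: ball pen 133 mm long lying on the bench right of the board's near end; origin at the middle of its underside

How it is judged:
By the outcome, as a careful person would: the job done as asked, in the order asked, and still so for the second after the job is handed in, while the arm keeps its last pose, push and grip.
It also fails if it takes over 45 s, if anything falls off the work surface, if the arm or the gripper's body presses on something with over 40 N, if the wrist force passes 120 N, or if a joint passes its speed limit or range.

## Working session

There is one attempt and no reset: what is moved stays moved. The work goes in short steps, Python scripts to look and compute and a tool call to move; the robot and the scene stay as the last step left them, time stands still between calls to the robot, and variables do not carry over. Pictures are saved under pics/ and viewed, at most 10 in all, crops included, and the job is handed in when it is done.

Besides the shell and the picture viewer there is one more tool, called after "Call:" as name(argument=value, ...) on one line, values as JSON. arm_command: Moves the arm, as the interface text tells. Its arguments: {"type":"object","properties":{"xyz":{"type":"array","items":{"type":"array","items":{"type":"number"}}},"spin":{"type":"array","items":{"type":"number"}},"jaw":{"type":"number"},"squeeze":{"type":"number"}},"required":["xyz","spin"]}

```bash
mkdir -p pics
cat > h.py <<'E'
from cell import *
import numpy as np, cv2
def cloud(c):
    h,w=c["depth"].shape
    u,v=np.meshgrid(np.arange(w),np.arange(h))
    K=np.array([[c["fx"],0,c["cx"]],[0,c["fy"],c["cy"]],[0,0,1]])
    p=cv2.undistortPoints(np.stack([u,v],-1).reshape(-1,1,2).astype(np.float32),K,np.array(c["dist_coeffs"],float)).reshape(h,w,2)
    d=c["depth"]; T=np.array(c["world_from_camera"])
    P=np.stack([p[...,0]*d,-p[...,1]*d,-d],-1)
    return P@T[:3,:3].T+T[:3,3]
def save(c,n): cv2.imwrite("pics/"+n,c["img"][...,::-1])
E
python3 - <<'E'
from h import *
for n in("scene","top"):
    c=read_camera(n); save(c,n+"0.png"); np.savez(n+"0.npz",P=cloud(c),img=c["img"],d=c["depth"]); print(n,np.round(c["world_from_camera"],3).tolist(),c["fx"])
print(observe())
E
```

```text
scene [[0.732, 0.359, -0.579, 0.02], [-0.681, 0.378, -0.627, -0.848], [-0.006, 0.853, 0.521, 0.591], [0.0, 0.0, 0.0, 1.0]] 495.16135347764083
top [[-0.014, 0.997, -0.081, 0.473], [-1.0, -0.013, 0.007, -0.28], [0.006, 0.081, 0.997, 0.977], [0.0, 0.0, 0.0, 1.0]] 455.10319615607153
{'time': 0.1, 'qpos': array([-1.30300705e+00,  3.42624977e-01,  1.52487414e+00,  7.02272705e-06,
        1.27538928e+00, -1.45992925e-01]), 'qvel': array([ 0.00081801, -0.00255622, -0.00336765, -0.00198747,  0.00017484,
       -0.00082516]), 'joint_efforts': array([ 1.81714935e-03, -4.32004309e+01, -2.44695139e+01,  7.18577486e-02,
        5.26123925e-02, -4.90028515e-05]), 'tool_pos': array([ 0.21108481, -0.48057578,  0.4041454 ]), 'tool_rot': array([-3.14031168e+00, -1.95141487e-04,  4.13780029e-01]), 'contact_force': array([-0.07776751,  0.26419936,  0.22701223]), 'torque': array([0.03481567, 0.01963748, 0.01613752]), 'grip_force': 0.0, 'opening': 0.09183386779333973}
```

View pics/scene0.png

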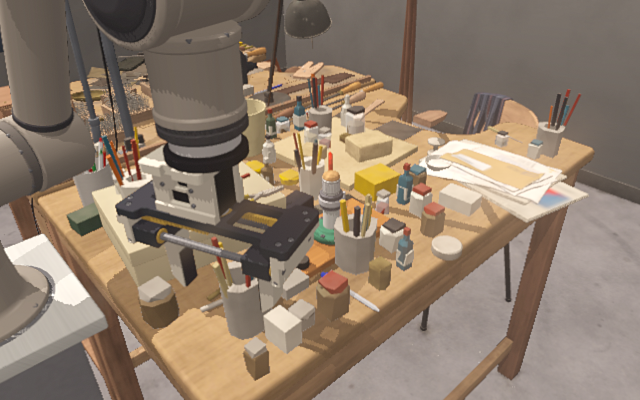

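View pics/top0.png

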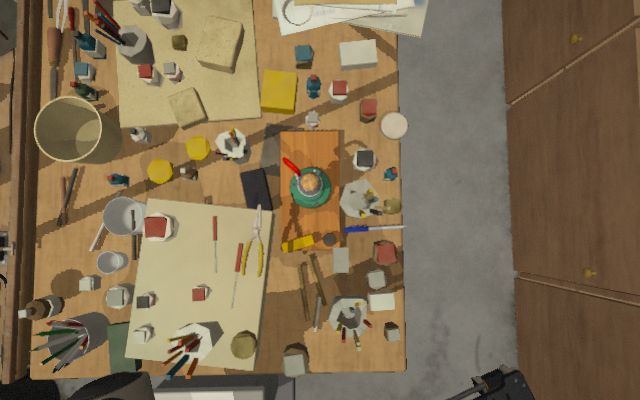

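The scene view shows the stand at about (328,210), with the pencil cup at (355,240) close in front of it. The top view shows the head at (310,183), the red lever up-left at (290,164), and the pencil cup at (360,198) to the right.

```bash
python3 - <<'E'
from h import *
for n,(u0,u1,v0,v1) in(("top",(265,350,130,225)),("scene",(300,352,145,245))):
    z=np.load(n+"0.npz"); P=z["P"][v0:v1,u0:u1]; I=z["img"][v0:v1,u0:u1].astype(int); H=cv2.cvtColor(I.astype(np.uint8),cv2.COLOR_RGB2HSV)
    r=((H[...,0]<6)|(H[...,0]>174))&(H[...,1]>190)&(H[...,2]>110)&(P[...,2]>.1)
    print(n,"red",r.sum(),np.round(np.c_[P[r]][::max(1,r.sum()//15)],4).tolist())
    # cork top
    k=(P[...,2]>.135)&~r&(P[...,2]<.17)
    k&=np.hypot(P[...,0]-np.median(P[k][:,0]),P[...,1]-np.median(P[k][:,1]))<.022
    print("head",k.sum(),np.round(P[k].min(0),4),np.round(P[k].max(0),4),np.round(P[k].mean(0),4))
    g=(H[...,0]>70)&(H[...,0]<95)&(H[...,1]>120)
    print("green",g.sum(),np.round(P[g].min(0),4),np.round(P[g].max(0),4),np.round(np.median(P[g],0),4))
    cv2.imwrite(f"pics/c_{n}.png",cv2.resize(I[...,::-1].astype(np.uint8),None,fx=5,fy=5,interpolation=cv2.INTER_NEAREST))
# heights around
P=np.load("top0.npz")["P"].reshape(-1,3)
d=np.hypot(P[:,0]-np.median(P[k.ravel().nonzero()[0]][:,0]) if 0 else P[:,0],P[:,1])
E
cd pics; python3 -c "
import cv2,numpy as np
a=cv2.imread('c_top.png');b=cv2.imread('c_scene.png');h=max(a.shape[0],b.shape[0])
f=lambda x:np.pad(x,((0,h-x.shape[0]),(0,0),(0,0)))
cv2.imwrite('c.png',np.hstack([f(a),f(b)]))"
```

```text
top red 98 [[0.608, -0.2171, 0.1578], [0.6048, -0.2231, 0.1655], [0.6026, -0.2268, 0.1678], [0.6007, -0.2286, 0.1679], [0.5991, -0.2285, 0.1671], [0.5968, -0.2287, 0.17], [0.595, -0.2269, 0.1703], [0.5995, -0.2241, 0.128], [0.5978, -0.2259, 0.1263], [0.5917, -0.2392, 0.1669], [0.5903, -0.2391, 0.1646], [0.5881, -0.2392, 0.1667], [0.5869, -0.2389, 0.1626], [0.5845, -0.2391, 0.167], [0.5886, -0.237, 0.1235], [0.5824, -0.2403, 0.1551], [0.5806, -0.2433, 0.1404]]
head 269 [ 0.5488 -0.282   0.1361] [ 0.5825 -0.2485  0.1563] [ 0.5645 -0.265   0.1493]
green 109 [ 0.4729 -0.3032  0.0229] [ 0.6081 -0.2231  0.9766] [ 0.5543 -0.2714  0.0303]
scene red 10 [[0.598, -0.2265, 0.164], [0.5977, -0.2297, 0.1652], [0.5929, -0.2321, 0.1657], [0.5968, -0.2306, 0.1637], [0.5974, -0.2329, 0.1644], [0.5918, -0.2332, 0.1643], [0.5925, -0.2352, 0.1648], [0.5909, -0.237, 0.1639], [0.5895, -0.2385, 0.1628], [0.5854, -0.2428, 0.1638]]
head 199 [ 0.5478 -0.2821  0.1353] [ 0.579  -0.2541  0.1511] [ 0.5603 -0.2713  0.1441]Traceback (most recent call last):
  File "<stdin>", line 11, in <module>
    return umr_minimum(a, axis, None, out, keepdims, initial, where)
ValueError: zero-size array to reduction operation minimum which has no identity
[ WARN:0@0.021] global loadsave.cpp:275 findDecoder imread_('c_scene.png'): can't open/read file: check file path/integrity
Traceback (most recent call last):
AttributeError: 'NoneType' object has no attribute 'shape'
```

Run:
```python
from h import *
C=np.array([.565,-.265])
for n in("top","scene"):
    z=np.load(n+"0.npz"); P=z["P"].reshape(-1,3); I=z["img"].reshape(-1,3)
    H=cv2.cvtColor(z["img"],cv2.COLOR_RGB2HSV).reshape(-1,3)
    d=P[:,:2]-C; r=np.hypot(*d.T); a=np.degrees(np.arctan2(d[:,1],d[:,0]))
    red=((H[:,0]<6)|(H[:,0]>174))&(H[:,1]>170)&(r<.075)&(P[:,2]>.155)&(P[:,2]<.175)
    m=P[red]; print(n,"lever",red.sum(),m.mean(0).round(4),np.degrees(np.arctan2(*(m.mean(0)[:2]-C)[::-1])).round(1),r[red].min(),r[red].max())
    if red.sum()>5:
        q=m[:,:2]-m.mean(0)[:2]; w=np.linalg.svd(q)[2][0]; print("line",np.degrees(np.arctan2(w[1],w[0])))
    hi=(P[:,2]>.07)&(P[:,2]<.4)&(r<.2)&(r>.068)
    for b in range(-180,180,10):
        s=hi&(a>=b)&(a<b+10)
        if s.sum()>2:
            t=P[s,2].argmax(); print(b,s.sum(),"rmin %.3f"%r[s].min(),"zmax",P[s][t].round(3), "zmax r<.13: %.3f"%max([0,*P[s&(r<.13)][:,2]]))
z=np.load("top0.npz");s=np.load("scene0.npz")
a=cv2.resize(z["img"][125:245,260:400],None,fx=3,fy=3);b=cv2.resize(s["img"][140:280,290:410],None,fx=3,fy=3)
o=np.zeros((420,790,3),np.uint8);o[:360,:420]=a;o[:420,425:785]=b
cv2.imwrite("pics/c.png",o[...,::-1])
```

```text
top lever 82 [ 0.5936 -0.2324  0.1652] 48.8 0.025439138216406736 0.06434987329088292
line -131.58576672138304
-140 39 rmin 0.178 zmax [ 0.446 -0.407  0.073] zmax r<.13: 0.000
-130 197 rmin 0.068 zmax [ 0.501 -0.363  0.165] zmax r<.13: 0.165
-120 199 rmin 0.068 zmax [ 0.514 -0.403  0.172] zmax r<.13: 0.132
-110 224 rmin 0.068 zmax [ 0.534 -0.388  0.173] zmax r<.13: 0.173
-100 213 rmin 0.068 zmax [ 0.549 -0.376  0.14 ] zmax r<.13: 0.140
-90 156 rmin 0.072 zmax [ 0.593 -0.426  0.102] zmax r<.13: 0.101
-80 21 rmin 0.156 zmax [ 0.594 -0.425  0.094] zmax r<.13: 0.000
-70 10 rmin 0.111 zmax [ 0.606 -0.375  0.072] zmax r<.13: 0.072
50 241 rmin 0.133 zmax [ 0.632 -0.151  0.15 ] zmax r<.13: 0.000
60 271 rmin 0.130 zmax [ 0.628 -0.144  0.152] zmax r<.13: 0.000
70 83 rmin 0.144 zmax [ 0.605 -0.123  0.174] zmax r<.13: 0.000
100 334 rmin 0.134 zmax [ 0.499 -0.078  0.103] zmax r<.13: 0.000
110 664 rmin 0.100 zmax [ 0.489 -0.082  0.102] zmax r<.13: 0.101
120 728 rmin 0.090 zmax [ 0.451 -0.128  0.104] zmax r<.13: 0.101
130 677 rmin 0.100 zmax [ 0.438 -0.127  0.106] zmax r<.13: 0.100
140 475 rmin 0.12
[... 431 characters left out ...]
rmin 0.069 zmax [ 0.544 -0.386  0.156] zmax r<.13: 0.156
-90 154 rmin 0.077 zmax [ 0.585 -0.434  0.098] zmax r<.13: 0.096
-80 10 rmin 0.163 zmax [ 0.595 -0.433  0.097] zmax r<.13: 0.000
50 182 rmin 0.129 zmax [ 0.634 -0.148  0.146] zmax r<.13: 0.145
60 247 rmin 0.127 zmax [ 0.63  -0.146  0.147] zmax r<.13: 0.146
70 214 rmin 0.142 zmax [ 0.606 -0.126  0.17 ] zmax r<.13: 0.000
100 149 rmin 0.137 zmax [ 0.5   -0.085  0.098] zmax r<.13: 0.000
110 289 rmin 0.099 zmax [ 0.488 -0.081  0.097] zmax r<.13: 0.095
120 264 rmin 0.090 zmax [ 0.48  -0.161  0.097] zmax r<.13: 0.096
130 269 rmin 0.098 zmax [ 0.475 -0.167  0.097] zmax r<.13: 0.097
140 5 rmin 0.146 zmax [ 0.446 -0.172  0.099] zmax r<.13: 0.000
```

View pics/c.png

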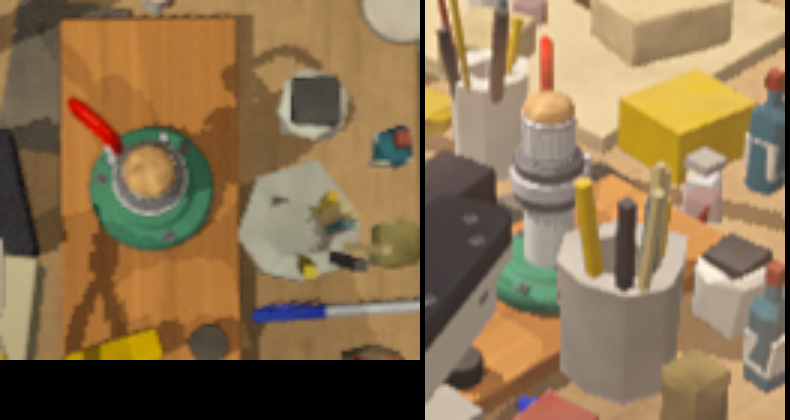

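The lever is open at about 48° from the axis at (0.565,-0.265). The cup's pencils reach z≈0.173 and sit 0.1 m or more out, so the body clears them. I'll move above the head with the finger line at about 92°.

Call:
arm_command(xyz=[[17.7,10.8,0],[17.7,10.8,0],[17.7,10.8,0],[17.7,10.8,0],[17.7,10.8,0],[17.7,10.8,0],[17.7,10.8,0],[17.7,10.8,0],[17.7,10.8,0],[17.7,10.8,0],[17.7,10.8,0],[17.7,10.8,0],[17.7,10.8,0],[17.7,10.8,0],[17.7,10.8,0],[17.7,10.8,0],[17.7,10.8,0],[17.7,10.8,0],[17.7,10.8,0],[17.7,10.8,0]], spin=[-1.1,-1.1,-1.1,-1.1,-1.1,-1.1,-1.1,-1.1,-1.1,-1.1,-1.1,-1.1,-1.1,-1.1,-1.1,-1.1,-1.1,-1.1,-1.1,-1.1], jaw=0.45)

```text
time: 2.1
tool_pos: [0.5658, -0.2641, 0.4042]
tool_rot: [-3.141, 0.001, 0.029]
contact_force: [-0.2, -0.4, -0.1]
opening: 0.0662
grip_force: 0.0
```

Run:
```python
from h import *
c=read_camera("wrist"); save(c,"w1.png"); P=cloud(c); o=observe(); print(o["tool_pos"],o["tool_rot"],o["contact_force"],o["opening"],o["time"],o["qpos"])
H=cv2.cvtColor(c["img"],cv2.COLOR_RGB2HSV)
r=((H[...,0]<6)|(H[...,0]>174))&(H[...,1]>170)&(P[...,2]>.155)&(P[...,2]<.175)
m=P[r]; m=m[np.hypot(m[:,0]-.565,m[:,1]+.265)<.07]; print(len(m),m.mean(0) if len(m) else 0, np.c_[m.min(0),m.max(0)] if len(m) else 0)
d=np.hypot(P[...,0]-.565,P[...,1]+.265)<.022
for lo,hi in((.135,.143),(.145,.16)):
    k=d&(P[...,2]>lo)&(P[...,2]<hi); print(k.sum(),P[k].min(0),P[k].max(0),P[k].mean(0))
```

```text
[ 0.56774476 -0.26240623  0.40393345] [-3.14005436e+00 -6.62124615e-04  2.98824723e-02] [-0.9279438   2.12651998 -0.92491351] 0.06625570207154168 2.15 [-0.55577438  0.53066806  1.22494994  0.00167638  1.38627341  0.98483114]
601 [ 0.59653349 -0.23068986  0.16554087] [[ 0.58250631  0.60984273]
 [-0.24614647 -0.21520136]
 [ 0.15511633  0.16979136]]
133 [ 0.56270723 -0.28090399  0.13515361] [ 0.58280262 -0.24716268  0.14287891] [ 0.5773004  -0.26361646  0.13949089]
1365 [ 0.54994351 -0.27973608  0.14500211] [ 0.58186152 -0.24837237  0.15519311] [ 0.56731475 -0.26394674  0.15089133]
```

View pics/w1.png

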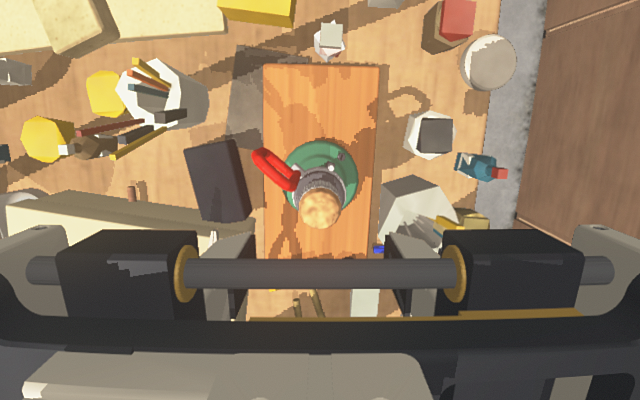

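The wrist view shows the head at (320,205) between the fingers and the lever at (275,168). The fingers clear both. I'll let the arm settle and then go down in part.

Call:
arm_command(xyz=[[0,0,0],[0,0,0],[0,0,-10],[0,0,-10],[0,0,-10],[0,0,-10],[0,0,-10],[0,0,-10],[0,0,0],[0,0,0],[0,0,0]], spin=[0,0,0,0,0,0,0,0,0,0,0])

```text
time: 3.25
tool_pos: [0.5653, -0.2647, 0.3453]
tool_rot: [3.141, -0.001, 0.03]
contact_force: [0.2, -0.5, 0.6]
opening: 0.0664
grip_force: 0.0
```

Centred to within a millimetre. I'll descend to TCP z≈0.294, with the tips about 5 mm above the rim.

Call:
arm_command(xyz=[[0,0,-10],[0,0,-10],[0,0,-10],[0,0,-10],[0,0,-6],[0,0,-5],[0,0,0],[0,0,0],[0,0,0]], spin=[0,0,0,0,0,0,0,0,0])

```text
time: 4.15
tool_pos: [0.5652, -0.2648, 0.2943]
tool_rot: [3.141, -0.001, 0.03]
contact_force: [0.4, 0.1, 1.5]
opening: 0.0665
grip_force: 0.0
```

Call:
arm_command(xyz=[[0,0,0],[0,0,0],[0,0,0],[0,0,0],[0,0,0],[0,0,0],[0,0,0],[0,0,0],[0,0,0],[0,0,0]], spin=[0,0,0,0,0,0,0,0,0,0], jaw=-1, squeeze=35)

```text
time: 5.15
tool_pos: [0.5652, -0.2643, 0.2938]
tool_rot: [-3.141, -0.0, 0.03]
contact_force: [1.2, 5.4, 2.9]
opening: 0.0335
grip_force: 35.0
```

Call:
arm_command(xyz=[[0,0.5,0],[0,0,4],[0,0,4],[0,0,4],[0,0,4],[0,0,4],[0,0,4],[0,0,0],[0,0,0],[0,0,0],[0,0,0]], spin=[0,0,0,0,0,0,0,0,0,0,0])

```text
time: 6.25
tool_pos: [0.5651, -0.2642, 0.3178]
tool_rot: [3.141, 0.0, 0.03]
contact_force: [0.5, 3.2, -1.8]
opening: 0.0333
grip_force: 35.0
```

Run:
```python
from h import *
o=observe(); print(o["tool_pos"],o["tool_rot"],o["contact_force"],o["torque"])
c=read_camera("scene"); a=cv2.resize(c["img"][150:250,280:390],None,fx=5,fy=5,interpolation=cv2.INTER_CUBIC); cv2.imwrite("pics/s2.png",a[...,::-1])
```

```text
[ 0.56507577 -0.26419378  0.3177784 ] [3.14139723e+00 2.96547828e-05 2.98129174e-02] [ 0.50070058  3.1571986  -1.79152528] [ 0.63729318 -0.12745291 -0.01834622]
```

View pics/s2.png

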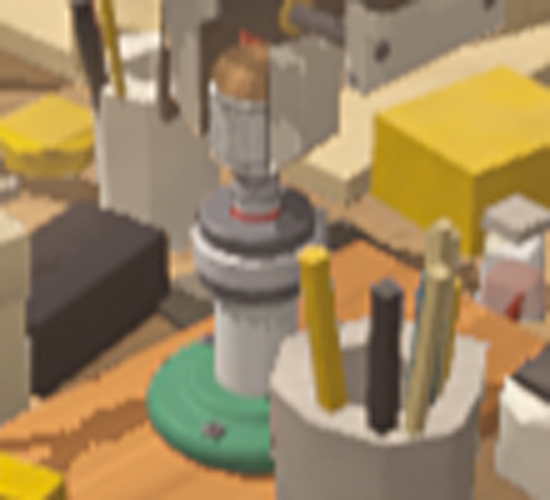

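The red line shows right at the rim, at (254,213) in the crop, and the measured rise is 24.0 mm. Now I'll turn clockwise in stages.

Call:
arm_command(xyz=[[0,0,0],[0,0,0],[0,0,0],[0,0,0],[0,0,0],[0,0,0],[0,0,0],[0,0,0],[0,0,0],[0,0,0],[0,0,0],[0,0,0],[0,0,0]], spin=[-3,-3,-3,-3,-3,-3,-3,-3,-3,-3,0,0,0])

```text
time: 7.6
tool_pos: [0.5651, -0.2638, 0.3171]
tool_rot: [-3.141, 0.001, -0.492]
contact_force: [0.3, 5.2, -4.6]
opening: 0.0336
grip_force: 37.6
```

Call:
arm_command(xyz=[[0,0,0.7],[0,0,0],[0,0,0],[0,0,0],[0,0,0],[0,0,0]], spin=[-2,-2,-2,-2,0,0])

```text
time: 8.2
tool_pos: [0.5652, -0.2637, 0.3175]
tool_rot: [-3.141, 0.002, -0.632]
contact_force: [2.1, 5.7, -6.5]
opening: 0.033
grip_force: 37.3
```

Run:
```python
from h import *
o=observe(); print(o["tool_pos"],o["tool_rot"],o["contact_force"],o["torque"])
c=read_camera("scene"); a=cv2.resize(c["img"][155:215,300:370],None,fx=8,fy=8,interpolation=cv2.INTER_CUBIC); cv2.imwrite("pics/s3.png",a[...,::-1])
```

```text
[ 0.56516349 -0.2636535   0.31754056] [-3.14090800e+00  1.86276614e-03 -6.31846809e-01] [ 2.11897673  5.67833353 -6.49365985] [ 1.23997376 -0.53940623  0.06331206]
```

View pics/s3.png

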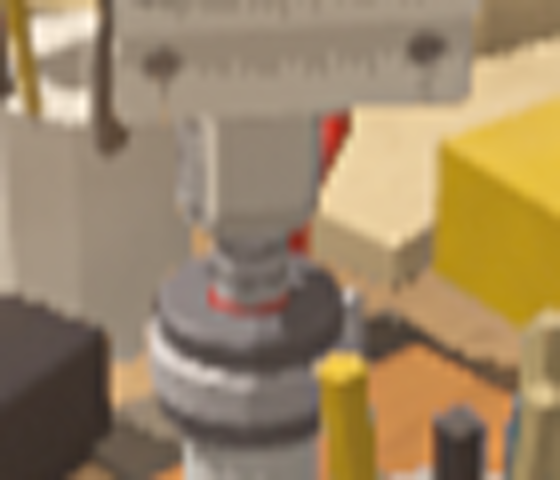

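The red line is still at the rim, at (250,300) in the crop, and the lever at (335,135) is moving with the finger. I'll carry on with a firmer grip.

Call:
arm_command(xyz=[[0,0,0.3],[0,0,0],[0,0,0],[0,0,0],[0,0,0],[0,0,0],[0,0,0],[0,0,0],[0,0,0],[0,0,0],[0,0,0]], spin=[0,-3,-3,-3,-3,-3,-3,-3,-3,0,0], squeeze=50)

```text
time: 9.35
tool_pos: [0.5654, -0.2634, 0.3178]
tool_rot: [-3.141, 0.002, -1.051]
contact_force: [3.7, 7.2, -6.8]
opening: 0.0332
grip_force: 53.2
```

Call:
arm_command(xyz=[[0,0,0],[0,0,0],[0,0,0],[0,0,0],[0,0,0],[0,0,0]], spin=[-2,-2,-2,-2,0,0])

```text
time: 9.95
tool_pos: [0.5655, -0.263, 0.3178]
tool_rot: [-3.141, 0.003, -1.19]
contact_force: [3.9, 8.8, -6.9]
opening: 0.0332
grip_force: 54.4
```

Run:
```python
from h import *
o=observe(); print(o["tool_pos"],o["tool_rot"],o["contact_force"],o["torque"],o["qpos"])
```

```text
[ 0.56546152 -0.26304195  0.31782566] [-3.14117501e+00  2.62249843e-03 -1.18950431e+00] [ 3.92903037  8.84361746 -6.87734664] [ 1.54853866 -0.76380623  0.32619449] [-5.58646252e-01  5.95518161e-01  1.35549058e+00  2.02749046e-03
  1.19245600e+00  2.20090426e+00]
```

Call:
arm_command(xyz=[[0,0,0],[0,0,0],[0,0,0],[0,0,0]], spin=[-1.5,-1.5,0,0])

```text
time: 10.35
tool_pos: [0.5655, -0.2623, 0.3178]
tool_rot: [-3.142, 0.004, -1.241]
contact_force: [3.0, 12.7, -4.7]
opening: 0.0331
grip_force: 55.6
```

Run:
```python
from h import *
o=observe(); print(o["tool_pos"],o["tool_rot"],o["contact_force"],o["torque"],o["qpos"])
```

```text
[ 0.56549781 -0.26225533  0.31784279] [-3.14153797  0.00394888 -1.24061692] [ 2.96903093 12.68148562 -4.70923614] [ 1.80541703 -0.52933584  0.62145812] [-0.55768408  0.59524165  1.35595193  0.00272627  1.19342908  2.25272088]
```

Force and torque are rising as if the lever has reached the stop. I'll press a bit more to confirm.

Call:
arm_command(xyz=[[0,0,0],[0,0,0],[0,0,0],[0,0,0]], spin=[-1.5,-1.5,0,0])

```text
time: 10.75
tool_pos: [0.5656, -0.2614, 0.3178]
tool_rot: [3.142, 0.006, -1.292]
contact_force: [3.8, 16.3, -3.7]
opening: 0.0332
grip_force: 57.3
```

Run:
```python
from h import *
o=observe(); print(o["tool_pos"],o["tool_rot"],o["contact_force"],o["torque"])
c=read_camera("top"); P=cloud(c); H=cv2.cvtColor(c["img"],cv2.COLOR_RGB2HSV)
r=((H[...,0]<6)|(H[...,0]>174))&(H[...,1]>170)&(P[...,2]>.12)&(P[...,2]<.18)&(np.hypot(P[...,0]-.565,P[...,1]+.265)<.075)
m=P[r];print(len(m),m.mean(0) if len(m) else 0)
c2=read_camera("scene");P=cloud(c2); H=cv2.cvtColor(c2["img"],cv2.COLOR_RGB2HSV)
r=((H[...,0]<6)|(H[...,0]>174))&(H[...,1]>150)&(P[...,2]>.118)&(P[...,2]<.18)&(np.hypot(P[...,0]-.565,P[...,1]+.265)<.075)
m=P[r];print(len(m),m.mean(0) if len(m) else 0)
a=np.hstack([cv2.resize(c["img"][125:225,265:355],(450,500),interpolation=cv2.INTER_CUBIC)[:,:300+50],cv2.resize(c2["img"][150:220,300:363],(450,500),interpolation=cv2.INTER_CUBIC)]); cv2.imwrite("pics/s4.png",a[...,::-1])
```

```text
[ 0.56560267 -0.26142883  0.3178278 ] [ 3.14152254  0.00556298 -1.29203314] [ 3.75475952 16.26251841 -3.67237773] [ 2.35375151 -0.57540751  0.86932293]
0 0
125 [ 0.60651718 -0.27226106  0.14059467]
```

View pics/s4.png

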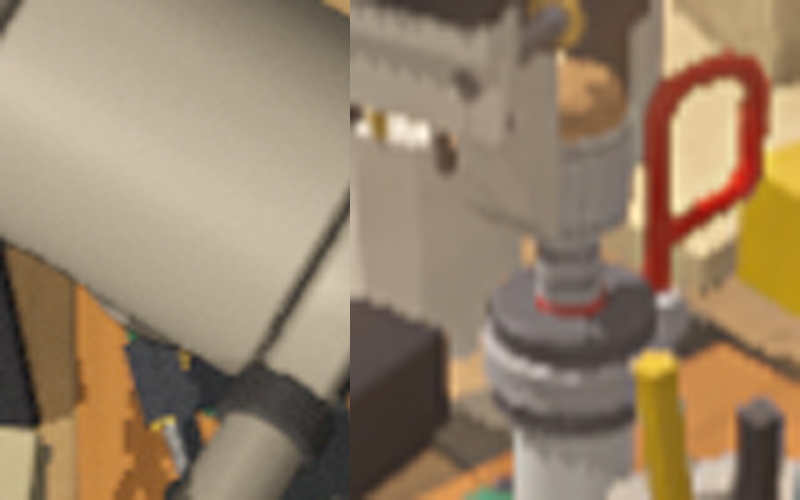

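The lever now points to about -10°, matching 47.5° minus 57.3°, and the force climbs while it stays put, so it is on its stop. The red line is at the rim, at (570,303) in the crop. I'll check for slip by comparing the cap height with its height at the start.

Run:
```python
from h import *
z=np.load("scene0.npz")
c=read_camera("scene")
for nm,P,I,z0 in(("start",z["P"],z["img"],.111),("now",cloud(c),c["img"],.135)):
    d=np.hypot(P[...,0]-.565,P[...,1]+.265); H=cv2.cvtColor(I,cv2.COLOR_RGB2HSV)
    k=(d<.022)&(P[...,2]>z0+.025)&(P[...,2]<z0+.05)&(H[...,0]>7)&(H[...,0]<22)&(H[...,1]>80)
    v,u=np.nonzero(k); print(nm,k.sum(),"rows",v.min(),v.max(),"lowest z",np.sort(P[k][:,2])[:12].round(4),"top",np.sort(P[k][:,2])[-6:].round(4))
    print("cols",u.min(),u.max())
for col in(329,330,331):
    print(c["img"][184:197,col-50+50].tolist())
```

```text
start 150 rows 171 181 lowest z [0.1399 0.1404 0.1404 0.1407 0.1408 0.1409 0.1409 0.141  0.141  0.1412
 0.1412 0.1414] top [0.1499 0.1499 0.15   0.1501 0.1503 0.1511]
cols 322 339
now 108 rows 155 169 lowest z [0.1638 0.1641 0.1641 0.1642 0.1648 0.165  0.1654 0.1655 0.1656 0.1658
 0.166  0.1661] top [0.1748 0.1748 0.1752 0.1764 0.1774 0.1796]
cols 329 338
[[127, 118, 109], [107, 98, 91], [106, 96, 89], [122, 113, 106], [123, 113, 107], [106, 97, 90], [103, 95, 90], [120, 113, 108], [127, 96, 89], [132, 69, 61], [130, 95, 93], [128, 119, 117], [126, 117, 114]]
[[125, 116, 108], [108, 98, 92], [105, 95, 90], [122, 112, 107], [123, 113, 108], [106, 97, 91], [104, 96, 91], [121, 113, 107], [127, 97, 91], [127, 64, 56], [125, 91, 88], [128, 119, 117], [125, 117, 114]]
[[124, 114, 107], [107, 97, 91], [104, 95, 90], [120, 111, 105], [121, 111, 105], [105, 96, 90], [103, 95, 90], [120, 112, 107], [124, 96, 89], [124, 63, 55], [124, 91, 89], [128, 120, 117], [126, 117, 114]]
```

The cap rose about 24 mm. The black lines at rows 185.5 and 189.5 and the red at row 193 are evenly spaced, so the red line's middle is at the rim. A short hold, then I'll hand in.

Call:
arm_command(xyz=[[0,0,0],[0,0,0],[0,0,0],[0,0,0],[0,0,0]], spin=[0,0,0,0,0])

```text
time: 11.4
tool_pos: [0.5656, -0.2614, 0.3178]
tool_rot: [3.142, 0.006, -1.292]
contact_force: [4.1, 15.9, -3.4]
opening: 0.0331
grip_force: 57.3
```

```bash
python3 -c "
from cell import *
o=observe();print(o['tool_pos'],o['contact_force'],o['grip_force']);print(hand_in())"
```

```text
[ 0.56561357 -0.26140096  0.31784856] [ 4.12549063 15.93011489 -3.3940319 ] 57.28698916733265
the job is handed in; nothing more can be done
None
```

The job is handed in, with no verdict returned: the post is up 24 mm with the red line at the rim, the lever is pressed closed on its stop, the head is still gripped, and nothing else on the bench was touched.

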